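# Set the bearing nut of a slab-trolley wheel

## Task

The slab trolley's wheel lies on the bench on its upright stub axle, and its knurled bearing nut has only been started on the thread. Run the nut down clockwise until it bottoms against the washer, then back it off a quarter turn so that the bearings run free, and finish while still holding it: keep the nut firmly gripped and still just there, not let go, so that its small locking screw can be tightened. Do not disturb the dust cap, hex key, grease tin and jug around the wheel.

Things in the scene. Friction and masses are not known exactly. Their poses are not given: they have to be found in the camera images.
- nut (a joint): bright steel nut on the threaded axle, turning about the vertical axle; rad. 0: bottomed on the washer (hard stop); grows as it unscrews (counter-clockwise from above; clockwise lowers it). A turn is 6.28 and lifts it 2.5 mm. It starts half to just over one turn up, is free to 9 rad, turns with light friction (0.06 N m) and stays where it is left
- nut_grip (a point): centre of the nut's round knurled head, on the axle's axis, 100 mm above the bench when bottomed; z up, x turns with the nut. Head 46 mm diameter, 18 mm high (9 mm above and below this point), two small dark pin holes on top. Below it a plain collar, 36 mm diameter, 12 mm high, with a tiny dark locking screw in its side, then the washer (40 mm diameter)
- axle_end (a point): centre of the axle's top end, 128 mm above the bench. The 20 mm steel axle stands upright through the nut. Its 130 mm square plate on the bench is heavy and does not shift. The wheel on it (200 mm diameter) turns independently of the nut: grey hub boss 54 mm diameter, face at 76 mm height; black rubber tyre, top at 71 mm; lower grey web between
- dust_cap: bystander: domed bright metal hub cap, 57 mm diameter, 25 mm high, lying near the wheel; origin at the centre of its underside
- hex_key: bystander: dark L-shaped hex key, 6 mm thick, legs 90 and 28 mm, lying near the wheel; origin at the middle of the long leg, on the bench
- grease_tin: bystander: round grey tin with a bright lid, 87 mm diameter, 80 mm high; origin at the centre of its underside
- jug: bystander: milky plastic jug 90 x 125 mm, 230 mm high with its cap; origin at the centre of its underside
There are look-alikes about, which are no part of the job. What is meant by the part that bears nut is not green, and is the larger of those in its own colour.

How it is judged:
On the way:
1. the nut is run down until it bottoms against the washer (value of joint nut below 0.1 rad), for 0.2 s.
At the end, for the whole second after the job is handed in: after having been bottomed (joint below 0.1 rad for 0.2 s) the nut stands backed off a quarter turn, 1.57 rad within 0.3 rad, is still (under 0.1 rad/s), and the fingers are closed on it: grasp point within 35 mm of the head's centre and contact force above 4 N (value of joint nut between 1.27 and 1.87 rad and velocity of joint nut between -0.1 and 0.1 rad/s and contact force between the fingers and nut above 4 N and distance between the grasp point and nut_grip below 0.035 m); the arm keeps its last pose, push and grip.
It fails at once if a bystander is moved by more than 25 mm (distance of any of dust_cap, hex_key, grease_tin, jug from where it was at the start of the episode above 0.025 m).
It also fails if it takes over 64 s, if anything falls off the work surface, if the arm or the gripper's body presses on something with over 40 N, if the wrist force passes 120 N, or if a joint passes its speed limit or range.

## Robot

A 7-joint arm with a two-finger parallel gripper is mounted at the origin on the work surface. World frame = base frame: x ahead of the robot, y to its left, z up, the work surface at z = 0. Lengths are in m, angles in rad, forces in N, time in s.
With the tool pointing down it reaches from about 0.4 to 0.875 m from the base axis. Payload 19.3 kg.
Tool frame: the origin (TCP) lies midway between the tips of the shut fingers; the grasp point (between the pads) lies 19 mm behind it (bot.pinch_z is the distance from the TCP to the grasp point, in m); z points along the fingers, y is the direction in which the jaws open and shut (so a half turn about z gives the same grasp; the last joint's range is limited). The gripper opens to 85 mm and grips with 20 to 120 N. Pads are 22 mm wide; open, the fingers measure 114 mm over their backs; the gripper's body (76 mm by 85 mm) begins 54 mm behind the grasp point. The pads swing forward as they close: fully open they stand 13 mm farther back than shut.
Start: joints at [-0.07, 0.521, -0.036, 1.599, 0.021, 1.021, -0.113], TCP at [0.625, -0, 0.231] pointing down, gripper open.
Joint ranges: [-2.91, 2.91], [-0.3, 2.13], [-1.5, 1.42], [0.17, 2.43], [-1.26, 4.41], [0.16, 1.93], [-2.52, 2.52]. Speed limits (rad/s): [1.89, 1.89, 2.39, 2.39, 3.01, 3.01, 3.01].

## Interface

Orientations are given as [roll, pitch, yaw] about the fixed x, y, z axes, in that order (R = Rz(yaw) Ry(pitch) Rx(roll)).
In Python, from workcell import bot gives the robot as it stands. The module is installed in compiled form; this text tells all that it offers.
- The arm moves only by the tool move_arm, never from a script. Its argument "moves" is text: rows parted by semicolons, each of 4 numbers parted by spaces: the shift along the tool's x, y, z in mm, then the turn about the tool's z in rad. In form: dx dy dz yaw; .... A call has exactly 10 rows; each row is the pose to reach, as a shift and turn from the pose commanded when the call began, along the tool's axes at that moment; what a row does not reach only later rows make up. A row lasts 1/12 s, in which the tool goes at most 41.7 mm and 7.16 degrees, less where a joint would pass 70% of its speed; a pose out of reach is approached as far as the arm can. A call with a gripper value outside its range is refused whole. "grip" is the opening, from 0 (shut) to 1 (fully open), set as the call begins (left out, the last holds). The fingers move at their own pace and stop on an object; "grip_force" is the grip in N (left out, the last holds). Time passes only in rows, so rows that repeat a pose let the fingers close, or fill a call up. It gives the time, the measured TCP pose, the force and the opening at its end, in the units of the state.
- bot.observe(): the state, without advancing time (a new reading comes with each control period).
- bot.grab_frame(name): name is "scene" or "side" or "wrist"; returns a dict with "frame" (384x512x3 uint8, red, green, blue), "z_map" (384x512 float32, m along the optical axis (not along the pixel's ray), 0 where there is no reading), "K" (3x3 intrinsics, pixels), "eye" and "attitude" of the camera in the world. Camera axes: x right, y up, looking along -z (the intrinsics and any distortion apply to the point x, -y, -z); pixel columns grow to the right and rows downward; lengths in m; the calibration is good to about 2 mm. The wrist camera is an equidistant fisheye: a pixel r from the principal point sees the ray r / f radians off the axis. A picture is of the moment at which its call begins.
- bot.job_done(): hands the job in, once; it reports no verdict.
Trained networks look in a picture, given as the dict that the camera call returned (one of the last four; its "shot" number tells which), for a name from the list of things; names that differ only in an ending like _2 or _b are one class to them, and where a whole thing is asked for, a point or a joint stands for the part that bears it (a point fixed in the world has none). Each returns a list of dicts, best first, with "conf" (0 to 1); they miss things now and then, are a little off and sometimes report something else, mostly with a low value. They report only what shows in the picture. A call takes as long as a camera call. They do not tell look-alikes from the thing itself.
- bot.search_frame(picture, label): "at" ([column, row] in pixels, amid what is visible of it).
- bot.pinpoint(picture, label): "at" ([column, row] in pixels: a listed point, or the origin of a listed thing).
The state is a dict: "clock": time; "qpos": joint angles; "qd": joint speeds; "joint_efforts": joint torques, N m; "position": TCP position; "tool_rot": TCP orientation; "force": force on the tool from outside, world axes, zero at the start; "moment": the same for the moment, N m; "grip_width": finger opening in m.
Only numpy, scipy, OpenCV 4.12 (cv2) and the standard library are available. Lean on these libraries where they do the work, as an engineer would, in place of code of your own. Each camera call takes 0.05 s, during which the arm holds its last target. There are 200 camera calls.

## Working session

There is one attempt and no reset: what is moved stays moved. The work goes in short steps, Python scripts to look and compute and a tool call to move; the robot and the scene stay as the last step left them, time stands still between calls to the robot, and variables do not carry over. Pictures are saved under pics/ and viewed, about 8 in all and at most 12, crops included, and the job is handed in when it is done.

Besides the shell and the picture viewer there is one more tool, called after "Request:" as name(argument=value, ...) on one line, values as JSON. move_arm: Moves the arm, as the interface text tells. Its arguments: {"type":"object","properties":{"moves":{"type":"string"},"grip":{"type":"number"},"grip_force":{"type":"number"}},"required":["moves"]}

```bash
mkdir -p pics; cat > h.py <<'E'
import numpy as np, cv2
from workcell import bot
from scipy.spatial.transform import Rotation as R
def att(p):
    a=np.array(p["attitude"],float)
    return a if a.shape==(3,3) else (R.from_euler('xyz',a).as_matrix() if a.size==3 else None)
def ray(p,uv,fish=False):
    K=np.array(p["K"]);x=(uv[0]-K[0,2])/K[0,0];y=(uv[1]-K[1,2])/K[1,1]
    if fish:
        r=np.hypot(x,y);s=np.tan(r)/r if r>1e-9 else 1;x*=s;y*=s
    d=att(p)@np.array([x,-y,-1.]);return np.array(p["eye"]),d
def pt(p,uv,fish=False):
    e,d=ray(p,uv,fish);z=np.median(p["z_map"][int(uv[1])-1:int(uv[1])+2,int(uv[0])-1:int(uv[0])+2]);return e+d*z
def atz(p,uv,z,fish=False):
    e,d=ray(p,uv,fish);return e+d*(z-e[2])/d[2]
def save(p,n,crop=None,s=1):
    f=p["frame"][...,::-1]
    if crop: f=f[crop[1]:crop[3],crop[0]:crop[2]]
    cv2.imwrite(n,cv2.resize(f,None,fx=s,fy=s,interpolation=cv2.INTER_CUBIC))
E
python3 - <<'E'
from h import *
ims=[]
for c in ["scene","side","wrist"]:
    p=bot.grab_frame(c);f=c=="wrist";save(p,f"pics/{c}0.png");print(c,p["eye"],p["attitude"],np.array(p["K"]).tolist())
    for l in ["nut_grip","axle_end"]:
        for d in bot.pinpoint(p,l): print(l,np.round(d["at"]),round(d["conf"],2),np.round(pt(p,d["at"],f),3))
    for d in bot.search_frame(p,"nut"): print("nut",np.round(d["at"]),round(d["conf"],2),np.round(pt(p,d["at"],f),3))
    ims.append(p["frame"][...,::-1])
cv2.imwrite("pics/a.png",cv2.resize(np.vstack([np.hstack(ims[:2]),np.hstack([ims[2],ims[2]*0])]),(800,600)))
print(bot.observe())
E
```

```text
scene [1.12496603 0.46875103 0.93358962] [ 0.69689994 -0.00447444  2.25504141] [[481.3169106564527, 0.0, 252.1544096063959], [0.0, 481.3169106564527, 186.47240742540498], [0.0, 0.0, 1.0]]
nut_grip [281. 164.] 0.83 [0.495 0.046 0.112]
nut_grip [194. 216.] 0.67 [ 0.713 -0.027  0.076]
nut_grip [419. 222.] 0.63 [0.453 0.371 0.125]
axle_end [419. 217.] 0.92 [0.445 0.366 0.128]
axle_end [277. 154.] 0.89 [0.485 0.026 0.125]
axle_end [188. 210.] 0.67 [ 0.692 -0.073  0.039]
nut [414. 226.] 0.69 [0.455 0.364 0.108]
nut [279. 164.] 0.57 [0.497 0.043 0.112]
side [0.11124061 0.47044621 0.64378505] [ 0.85113556 -0.01109759 -2.32497048] [[356.613516026383, 0.0, 253.49427413889342], [0.0, 356.613516026383, 183.7542339350679], [0.0, 0.0, 1.0]]
nut_grip [282. 200.] 0.77 [0.471 0.041 0.111]
nut_grip [156. 305.] 0.7 [0.432 0.374 0.124]
nut_grip [236. 150.] 0.6 [ 0.708 -0.032  0.081]
axle_end [149. 299.] 0.78 [0.447 0.377 0.126]
axle_end [232. 144.] 0.69 [ 0.825 -0.119 -0.002]
axle_end [283. 190.] 0.64 [0.479 0.031 0.128]
nut [162. 312.] 0.79 [0.423 0.372 0.109]
nut [283. 202.] 0.53 [0.465 0.041 0.109]
n
[... 447 characters left out ...]
 -0.03   0.077]
{'clock': 0.6, 'qpos': array([-0.07019041,  0.52137394, -0.03628869,  1.59949434,  0.02121435,
        1.02110504, -0.11280575]), 'qd': array([ 0.00126304,  0.00064848, -0.00108481, -0.00165318, -0.00178617,
        0.00036438,  0.00034036]), 'joint_efforts': array([ 2.84791924e-03, -9.26503015e+01,  1.97915129e+00, -3.70160973e+01,
        1.81093602e-02,  1.97217691e-03,  5.56700115e-05]), 'position': array([ 6.24996170e-01, -4.09129377e-05,  2.31309187e-01]), 'tool_rot': array([3.14158694e+00, 1.69174495e-05, 1.57073566e+00]), 'force': array([ 0.86549179,  0.11723315, -0.35117454]), 'moment': array([-0.01189657, -0.05505687,  0.00704852]), 'grip_width': 0.0852188470983743}
```

View pics/a.png

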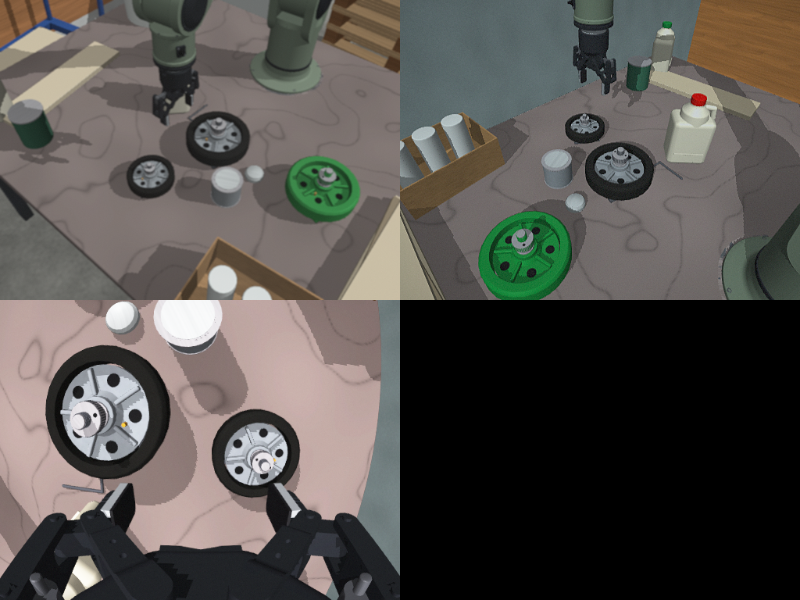

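The scene holds three wheels: a large black one (scene px 281,164), a small black one (194,216) and a green one (419,222). The wanted part is not green and is the larger in its colour, so it is the large black one. The tin and cap lie on its +y side, and the jug and hex key on its -y side. Next I'll refine the axle position and find the clearances.

```bash
python3 - <<'E'
from h import *
P={c:bot.grab_frame(c) for c in ["scene","side","wrist"]}
for l in ["jug","grease_tin","dust_cap","hex_key"]:
    for c in ["scene","side","wrist"]:
        f=c=="wrist"
        print(l,c,[(np.round(d["at"]).tolist(),round(d["conf"],2),np.round(atz(P[c],d["at"],0,f),3).tolist()) for d in bot.pinpoint(P[c],l)])
# two-view triangulation
for l in ["axle_end","nut_grip"]:
    A=np.zeros((3,3));b=np.zeros(3);L=[]
    for c in P:
        f=c=="wrist"
        for d in bot.pinpoint(P[c],l):
            q=atz(P[c],d["at"],.128 if l[0]=="a" else .1,f)
            if np.hypot(q[0]-.48,q[1]-.031)<.03:
                e,v=ray(P[c],d["at"],f);v/=np.linalg.norm(v);M=np.eye(3)-np.outer(v,v);A+=M;b+=M@e;L.append((c,q.round(4)))
    print(l,L,np.linalg.solve(A,b).round(4))
# depth cloud: axle top, nut top, tall things near
for c in ["scene","side"]:
    p=P[c];z=p["z_map"];v,u=np.mgrid[:384,:512];K=np.array(p["K"])
    X=np.stack([(u-K[0,2])/K[0,0]*z,-(v-K[1,2])/K[1,1]*z,-z],-1)@att(p).T+p["eye"]
    X=X[z>0]
    n=X[np.hypot(X[:,0]-.482,X[:,1]-.031)<.04]
    t=n[n[:,2]>.12];m=n[(n[:,2]>.105)&(n[:,2]<.118)]
    print(c,"axle",t.mean(0).round(4),len(t),"nut band",m.min(0).round(3),m.max(0).round(3))
    j=X[(X[:,2]>.15)&(X[:,2]<.26)&(np.hypot(X[:,0]-.482,X[:,1]-.031)<.25)]
    if c=="side" and len(j): print("tall",j.min(0).round(3),j.max(0).round(3), np.hypot(j[:,0]-.482,j[:,1]-.031).min())
f=P["side"]["frame"][140:270,215:385]
cv2.imwrite("pics/b.png",cv2.resize(f[...,::-1],None,fx=4,fy=4,interpolation=cv2.INTER_CUBIC))
E
```

```text
jug scene [([225.0, 132.0], 0.9, [0.412, -0.205, 0.0])]
jug side [([360.0, 203.0], 0.77, [0.401, -0.19, 0.0])]
jug wrist []
grease_tin scene [([288.0, 251.0], 0.78, [0.613, 0.163, 0.0])]
grease_tin side [([202.0, 226.0], 0.59, [0.612, 0.159, 0.0])]
grease_tin wrist [([243.0, 39.0], 0.72, [0.609, 0.157, 0.0])]
dust_cap scene [([255.0, 140.0], 0.72, [0.383, -0.122, 0.0]), ([327.0, 221.0], 0.62, [0.487, 0.185, 0.0])]
dust_cap side [([227.0, 262.0], 0.82, [0.491, 0.183, 0.0])]
dust_cap wrist [([159.0, 23.0], 0.89, [0.499, 0.186, 0.0])]
hex_key scene [([253.0, 140.0], 0.38, [0.386, -0.125, 0.0])]
hex_key side []
hex_key wrist [([104.0, 240.0], 0.69, [0.392, -0.118, 0.0])]
axle_end [('scene', array([0.4822, 0.032 , 0.128 ])), ('side', array([0.4791, 0.0297, 0.128 ])), ('wrist', array([0.4788, 0.0297, 0.128 ]))] [0.4794 0.0299 0.1268]
nut_grip [('scene', array([0.4755, 0.0314, 0.1   ])), ('side', array([0.4758, 0.0318, 0.1   ])), ('wrist', array([0.4772, 0.0305, 0.1   ]))] [0.4762 0.031  0.0995]
scene axle [0.4833 0.0332 0.1265] 59 nut band [0.459 0.008 0.105] [0.507 0.056 0.118]
side axle [0.4779 0.0341 0.1261] 61 nut band [0.458 0.011 0.105] [0.503 0.055 0.117]
tall [ 0.362 -0.211  0.15 ] [0.681 0.013 0.26 ] 0.0898051247598386
```

View pics/b.png

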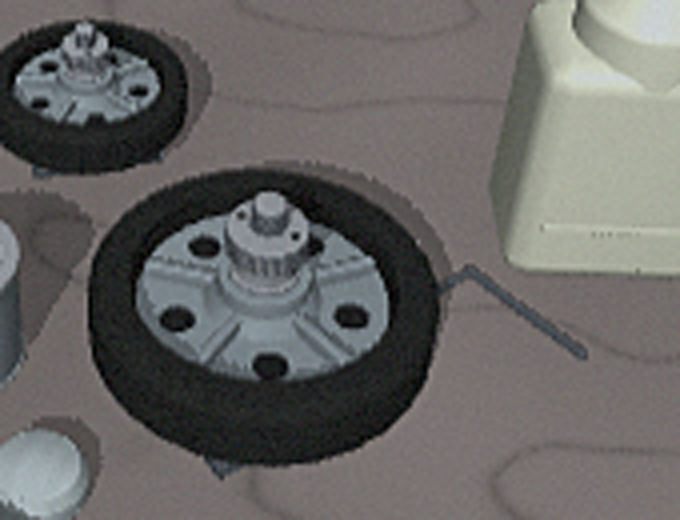

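The crop confirms it: large black wheel, steel nut with two pin holes (crop px 240,215 and 295,237), axle above. The axle is at about (0.480, 0.031). The jug is about 0.22 m away, so there is room to rotate. I'll move above the axle while winding counter-clockwise.

Request:
move_arm(moves="8 -35 0 -0.12; 16 -70 0 -0.24; 24 -105 0 -0.36; 31 -145 0 -0.48; 31 -145 0 -0.6; 31 -145 0 -0.72; 31 -145 0 -0.84; 31 -145 0 -0.96; 31 -145 0 -1.08; 31 -145 0 -1.2", grip=1, grip_force=60)

```text
clock: 2.48
position: [0.48, 0.031, 0.2314]
tool_rot: [3.142, 0.0, 2.777]
force: [-0.6, 0.7, -1.2]
grip_width: 0.0853
```

```bash
cat > look.py <<'E'
from h import *
import sys
o=bot.observe();print({k:np.round(o[k],3).tolist() for k in ["clock","qpos","position","tool_rot","force","moment","grip_width"]})
p=bot.grab_frame("wrist");L={}
for l in ["axle_end","nut_grip"]:
    for d in bot.pinpoint(p,l): print(l,np.round(d["at"]),round(d["conf"],2),atz(p,d["at"],.128 if l[0]=="a" else .1,True).round(4),pt(p,d["at"],True).round(4))
if len(sys.argv)>1: save(p,sys.argv[1])
E
python3 look.py pics/w1.png
```

```text
{'clock': 2.483, 'qpos': [0.071, 0.307, -0.319, 1.956, 0.122, 0.897, 0.896], 'position': [0.48, 0.031, 0.231], 'tool_rot': [3.142, 0.0, 2.777], 'force': [-0.58, 0.696, -1.155], 'moment': [0.051, -0.013, -0.011], 'grip_width': 0.085}
axle_end [258. 189.] 0.57 [0.4808 0.0315 0.128 ] [0.4805 0.0316 0.129 ]
nut_grip [253. 184.] 0.96 [0.4817 0.0261 0.1   ] [0.4748 0.0291 0.1287]
nut_grip [508.  59.] 0.9 [0.444  0.3661 0.1   ] [0.443  0.3556 0.1092]
```

View pics/w1.png

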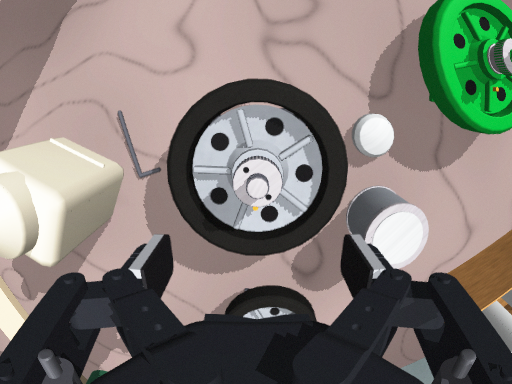

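Request:
move_arm(moves="0 1 6 -0.12; 0 1 12 -0.24; 0 1 18 -0.36; 0 1 24 -0.48; 0 1 30 -0.6; 0 1 36 -0.72; 0 1 42 -0.84; 0 1 48 -0.96; 0 1 54 -1.08; 0 1 60 -1.2")

```text
clock: 3.47
position: [0.4804, 0.0319, 0.171]
tool_rot: [-3.142, -0.0, -2.312]
force: [-0.5, -0.8, 0.6]
grip_width: 0.0852
```

```bash
python3 look.py
```

```text
{'clock': 3.467, 'qpos': [0.245, 0.425, -0.556, 2.008, 0.311, 0.791, 1.909], 'position': [0.48, 0.032, 0.171], 'tool_rot': [-3.142, -0.0, -2.312], 'force': [-0.474, -0.837, 0.582], 'moment': [-0.021, 0.016, 0.016], 'grip_width': 0.085}
axle_end [ 61. 285.] 0.74 [ 0.6593 -0.0327  0.128 ] [ 0.5234 -0.0242  0.2404]
axle_end [259. 210.] 0.65 [0.4779 0.0315 0.128 ] [0.4778 0.0314 0.1285]
nut_grip [256. 201.] 0.91 [0.4817 0.032  0.1   ] [0.4753 0.0252 0.1288]
nut_grip [ 67. 279.] 0.58 [ 0.6784 -0.0342  0.1   ] [ 0.5218 -0.0243  0.2373]
```

Request:
move_arm(moves="0 0 10 -0.1; 0 0 22 -0.2; 0 0 34 -0.3; 0 0 46 -0.4; 0 0 58 -0.4; 0 0 70 -0.4; 0 0 80 -0.4; 0 0 87 -0.4; 0 0 87 -0.4; 0 0 87 -0.4")

```text
clock: 4.45
position: [0.4804, 0.0321, 0.0843]
tool_rot: [3.141, -0.0, -1.913]
force: [-0.0, 0.2, -0.4]
grip_width: 0.0852
```

Request:
move_arm(moves="0 0 0 0; 0 0 0 0; 0 0 0 0; 0 0 0 0; 0 0 0 0; 0 0 0 0; 0 0 0 0; 0 0 0 0; 0 0 0 0; 0 0 0 0", grip=0)

```text
clock: 5.28
position: [0.4803, 0.032, 0.085]
tool_rot: [-3.141, -0.0, -1.913]
force: [-5.9, 0.6, 16.0]
grip_width: 0.0443
```

```bash
python3 look.py pics/w2.png
```

```text
{'clock': 5.283, 'qpos': [0.234, 0.58, -0.558, 2.068, 0.515, 0.631, 2.124], 'position': [0.48, 0.032, 0.085], 'tool_rot': [-3.141, -0.0, -1.913], 'force': [-5.939, 0.637, 16.01], 'moment': [0.096, 1.33, -0.055], 'grip_width': 0.044}
axle_end [254. 285.] 0.55 [0.4809 0.0311 0.128 ] [0.4807 0.0307 0.1287]
nut_grip [256. 256.] 0.56 [0.4812 0.0328 0.1   ] [0.4772 0.0219 0.1214]
```

View pics/w2.png

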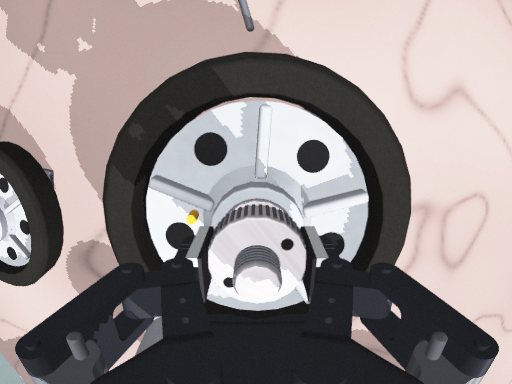

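The nut is gripped at 44–46 mm and centred, with pin holes visible at (287,244) and (228,283). Now I'll turn it clockwise. It sinks as it turns, which should relieve the 16 N.

Request:
move_arm(moves="0 0 0 0.12; 0 0 0 0.24; 0 0 0 0.36; 0 0 0 0.48; 0 0 0 0.6; 0 0 0 0.72; 0 0 0 0.84; 0 0 0 0.96; 0 0 0 1.08; 0 0 0 1.2")

```text
clock: 6.27
position: [0.4806, 0.0316, 0.0847]
tool_rot: [-3.141, 0.001, -3.119]
force: [-0.4, -3.1, 1.4]
grip_width: 0.0442
```

```bash
python3 look.py pics/w3.png
```

```text
{'clock': 6.267, 'qpos': [-0.004, 0.536, -0.241, 2.08, 0.236, 0.55, 1.179], 'position': [0.481, 0.032, 0.085], 'tool_rot': [-3.141, 0.001, -3.119], 'force': [-0.394, -3.063, 1.415], 'moment': [-0.589, 0.102, 0.047], 'grip_width': 0.044}
axle_end [258. 285.] 0.81 [0.4797 0.0318 0.128 ] [0.479  0.0318 0.1291]
nut_grip [254. 254.] 0.61 [0.4809 0.0299 0.1   ] [0.47   0.0299 0.1203]
```

View pics/w3.png

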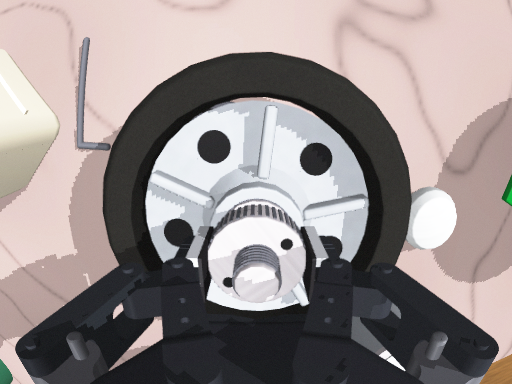

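The pin holes keep their place in the gripper's view (287,244 and 228,282), so the nut turns with the jaws. I'll continue clockwise and watch the moment about z.

Request:
move_arm(moves="0 0 0 0.12; 0 0 0 0.24; 0 0 0 0.36; 0 0 0 0.48; 0 0 0.2 0.6; 0 0 0.2 0.72; 0 0 0.3 0.84; 0 0 0.3 0.96; 0 0 0.4 1.08; 0 0 0.4 1.2")

```text
clock: 7.25
position: [0.4803, 0.0312, 0.0841]
tool_rot: [-3.141, 0.0, 1.969]
force: [-2.1, -7.6, 7.6]
grip_width: 0.0441
```

```bash
python3 look.py
```

```text
{'clock': 7.25, 'qpos': [-0.252, 0.535, 0.084, 2.093, -0.086, 0.517, 0.293], 'position': [0.48, 0.031, 0.084], 'tool_rot': [-3.141, 0.0, 1.969], 'force': [-2.131, -7.606, 7.553], 'moment': [-1.488, 0.422, 0.038], 'grip_width': 0.044}
axle_end [254. 286.] 0.79 [0.4791 0.0311 0.128 ] [0.479  0.0315 0.1286]
nut_grip [254. 253.] 0.6 [0.4788 0.031  0.1   ] [0.4752 0.04   0.1183]
```

Request:
move_arm(moves="0 0 0 0.12; 0 0 0.1 0.24; 0 0 0.1 0.36; 0 0 0.2 0.48; 0 0 0.2 0.6; 0 0 0.3 0.72; 0 0 0.3 0.84; 0 0 0.4 0.96; 0 0 0.4 1.08; 0 0 0.5 1.2")

```text
clock: 8.23
position: [0.4798, 0.0313, 0.0836]
tool_rot: [-3.141, 0.001, 0.769]
force: [-7.1, -6.4, 16.0]
grip_width: 0.0439
```

```bash
python3 look.py pics/w4.png
```

```text
{'clock': 8.233, 'qpos': [-0.495, 0.578, 0.411, 2.106, -0.437, 0.541, -0.565], 'position': [0.48, 0.031, 0.084], 'tool_rot': [-3.141, 0.001, 0.769], 'force': [-7.077, -6.407, 15.995], 'moment': [-1.36, 1.258, 0.066], 'grip_width': 0.044}
axle_end [259. 289.] 0.88 [0.4802 0.0301 0.128 ] [0.4806 0.0305 0.1288]
nut_grip [256. 259.] 0.76 [0.4781 0.0294 0.1   ] [0.4871 0.0382 0.1226]
```

Request:
move_arm(moves="0 0 0 0.12; 0 0 0 0.24; 0 0 0 0.36; 0 0 0 0.48; 0 0 0 0.6; 0 0 0 0.72; 0 0 0 0.84; 0 0 0 0.96; 0 0 0 1.08; 0 0 0 1.2")

```text
clock: 9.22
position: [0.4804, 0.0314, 0.0834]
tool_rot: [3.141, -0.0, -0.429]
force: [-9.1, -2.0, 3.5]
grip_width: 0.0443
```

```bash
python3 look.py pics/w5.png
```

```text
{'clock': 9.217, 'qpos': [-0.713, 0.678, 0.733, 2.114, -0.778, 0.64, -1.432], 'position': [0.48, 0.031, 0.083], 'tool_rot': [3.141, -0.0, -0.429], 'force': [-9.149, -2.014, 3.484], 'moment': [-0.458, 2.066, 1.326], 'grip_width': 0.044}
axle_end [257. 290.] 0.76 [0.4793 0.0315 0.128 ] [0.4799 0.0312 0.1289]
nut_grip [255. 257.] 0.74 [0.48   0.0322 0.1   ] [0.489  0.028  0.1182]
```

View pics/w5.png

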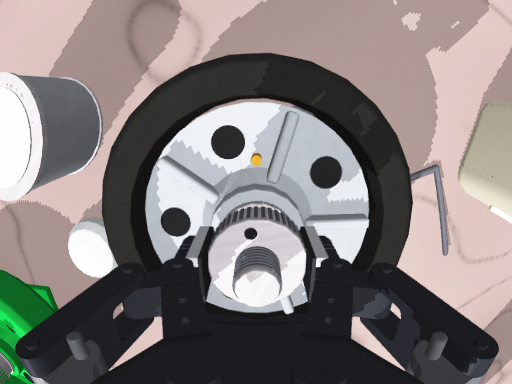

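The moment about z rose to 1.3 N m. The pin hole has moved within the jaws to (251,233), so the nut has bottomed after about 4 rad and the jaws slipped on it. I'll hold briefly, then back off.

Request:
move_arm(moves="0 0 0 0.05; 0 0 0 0.05; 0 0 0 0.05; 0 0 0 0.05; 0 0 0 0.05; 0 0 0 0.05; 0 0 0 0.05; 0 0 0 0.05; 0 0 0 0; 0 0 0 0")

```text
clock: 10.2
position: [0.48, 0.0316, 0.0833]
tool_rot: [3.141, 0.001, -0.422]
force: [-1.4, -4.9, 5.2]
grip_width: 0.0441
```

```bash
python3 look.py pics/w6.png
```

```text
{'clock': 10.2, 'qpos': [-0.711, 0.677, 0.731, 2.115, -0.776, 0.64, -1.426], 'position': [0.48, 0.032, 0.083], 'tool_rot': [3.141, 0.001, -0.422], 'force': [-1.369, -4.925, 5.234], 'moment': [-0.903, 0.446, 0.039], 'grip_width': 0.044}
axle_end [257. 291.] 0.89 [0.4785 0.0316 0.128 ] [0.4788 0.0315 0.1284]
nut_grip [255. 257.] 0.69 [0.4794 0.0322 0.1   ] [0.4888 0.0279 0.1188]
```

Request:
move_arm(moves="0 0 0 -0.1; 0 0 0 -0.2; 0 0 0 -0.3; 0 0 0 -0.4; 0 0 0 -0.5; 0 0 -0.1 -0.6; 0 0 -0.2 -0.7; 0 0 -0.3 -0.8; 0 0 -0.3 -0.9; 0 0 -0.3 -0.9")

```text
clock: 11.18
position: [0.48, 0.0315, 0.0837]
tool_rot: [-3.141, 0.001, 0.48]
force: [-1.8, -4.3, 3.0]
grip_width: 0.0443
```

```bash
python3 look.py pics/w7.png; python3 -c "
import cv2,numpy as np
a=[cv2.imread(f'pics/w{i}.png')[190:320,180:330] for i in (5,6,7)]
cv2.imwrite('pics/c.png',cv2.resize(np.hstack(a),None,fx=1.75,fy=1.75))"
```

```text
{'clock': 11.183, 'qpos': [-0.552, 0.596, 0.491, 2.108, -0.524, 0.558, -0.77], 'position': [0.48, 0.032, 0.084], 'tool_rot': [-3.141, 0.001, 0.48], 'force': [-1.831, -4.316, 3.014], 'moment': [-1.069, 0.383, 0.066], 'grip_width': 0.044}
axle_end [256. 288.] 0.84 [0.4796 0.0313 0.128 ] [0.48   0.0315 0.1286]
nut_grip [256. 256.] 0.82 [0.4796 0.0312 0.1   ] [0.4882 0.0356 0.1179]
```

View pics/c.png

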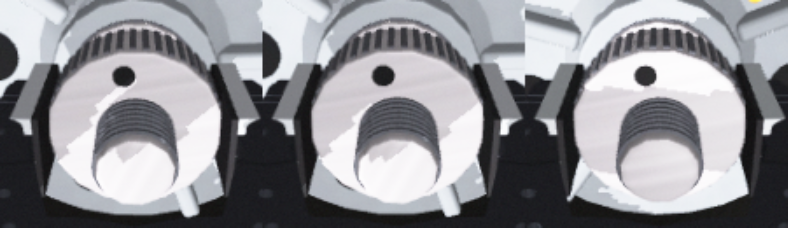

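The hole stays put in the jaws at about (251,233) in all three, so there is no slip while backing off. 0.9 rad is done and about 0.66 remains.

Request:
move_arm(moves="0 0 0 -0.1; 0 0 0 -0.2; 0 0 -0.1 -0.3; 0 0 -0.2 -0.4; 0 0 -0.2 -0.5; 0 0 -0.3 -0.6; 0 0 -0.3 -0.66; 0 0 -0.3 -0.66; 0 0 -0.3 -0.66; 0 0 -0.3 -0.66")

```text
clock: 12.17
position: [0.48, 0.0315, 0.0839]
tool_rot: [-3.141, 0.001, 1.129]
force: [-2.5, -6.0, 5.2]
grip_width: 0.0444
```

Request:
move_arm(moves="0 0 0 0; 0 0 0 0; 0 0 0 0; 0 0 0 0; 0 0 0 0; 0 0 0 0; 0 0 0 0; 0 0 0 0; 0 0 0 0; 0 0 0 0")

```text
clock: 13.0
position: [0.4801, 0.0315, 0.0839]
tool_rot: [-3.141, 0.001, 1.129]
force: [-1.8, -5.9, 5.0]
grip_width: 0.0442
```

```bash
python3 look.py pics/w8.png; python3 - <<'E'
import cv2
from h import *
save(bot.grab_frame("side"),"pics/s8.png")
cv2.imwrite('pics/d.png',np.vstack([cv2.imread('pics/w8.png')[:300],cv2.imread('pics/s8.png')[100:384]]))
E
```

```text
{'clock': 13.0, 'qpos': [-0.426, 0.56, 0.315, 2.102, -0.333, 0.528, -0.308], 'position': [0.48, 0.032, 0.084], 'tool_rot': [-3.141, 0.001, 1.129], 'force': [-1.769, -5.913, 5.042], 'moment': [-1.265, 0.381, 0.096], 'grip_width': 0.044}
axle_end [256. 287.] 0.66 [0.4799 0.0315 0.128 ] [0.48   0.0316 0.1282]
nut_grip [252. 258.] 0.95 [0.4776 0.0306 0.1   ] [0.4825 0.0404 0.1201]
```

View pics/d.png

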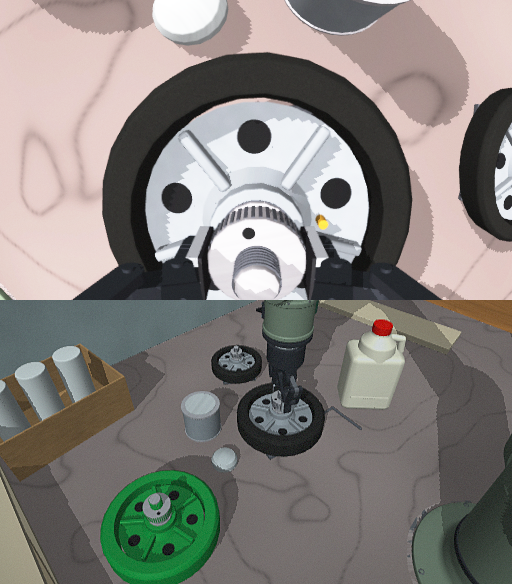

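The hole is still at (248,233) in the jaws, so the nut followed the turn. The bystanders are where they were, and the grasp point is at z ≈ 0.103, about 3 mm from the head's centre. I'm handing in.

```bash
python3 -c "
from workcell import bot
print(bot.job_done())"
```

```text
the job is handed in; nothing more can be done
None
```

The nut on the large black wheel was run down to the washer and backed off a quarter turn. It is still held, and I have handed the job in at about 13 s of the 64 s allowed. No verdict was reported.

- **Bottoming:** after roughly 4 rad clockwise the moment about z rose to 1.3 N m. The pin hole in the nut had shifted within the jaws, so they were slipping on a nut that could turn no further. I pressed clockwise for another 0.7 s to be sure.
- **Backing off:** I turned the nut 1.56 rad counter-clockwise. The pin hole kept its place in the jaws to within a few pixels, so the nut followed and should stand at about 1.55–1.57 rad. I inferred that angle from the gripper's turn, as the joint value cannot be read directly.
- **Hold at the end:** the jaws are closed at 44 mm with the grip set to 60 N, and the arm was still over the last second. The grasp point is about 3 mm above the head's centre. Forces on the tool are around 8 N.
- **Bystanders:** the last side picture shows the cap, hex key, tin and jug undisturbed. I judged that by eye and did not measure it again.

No check failed. The network's `nut_grip` heights varied by 10–20 mm when taken from depth, so I used the axle end and the triangulated position instead.

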